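Clamp a seatpost in the trimming jig

ROBOT

A 6-joint arm with a two-finger parallel gripper is mounted at the origin on the work surface. World frame = base frame: x ahead of the robot, y to its left, z up, the work surface at z = 0. Lengths are in m, angles in rad, forces in N, time in s.
With the tool pointing down it reaches from about 0.4 to 0.925 m from the base axis. Payload 3.4 kg.
Tool frame: the origin (TCP) lies between the finger pads; the fingertips stand arm.tip_extent ahead of it and the grasp point (between the pads) lies 8 mm behind it (arm.tip_extent is the distance from the TCP to the fingertips, in m); z points along the fingers, y is the line along which they close (so a half turn about z gives the same grasp; the last joint's range is limited). The gripper opens to 85 mm and grips with 20 to 120 N. Pads are 22 mm wide; open, the fingers measure 114 mm over their backs; the gripper's body (76 mm by 85 mm) begins 54 mm behind the grasp point. The pads swing forward as they close: fully open they stand 13 mm farther back than shut.
Start: joints at [-1.359, 0.307, 1.506, -0, 1.328, -0.073], TCP at [0.162, -0.552, 0.242] pointing down, gripper open.
Joint ranges: [-3.12, 3.12], [-1.05, 2.28], [0.14, 2.33], [-1.42, 4.57], [0.1, 2.73], [-2.68, 2.68]. Speed limits (rad/s): [2.57, 2.57, 3.14, 3.14, 3.14, 3.14].

INTERFACE

Orientations are given as [roll, pitch, yaw] about the fixed x, y, z axes, in that order (R = Rz(yaw) Ry(pitch) Rx(roll)).
In Python, from cell import arm gives the robot as it stands. The module is installed in compiled form; this text tells all that it offers.
- The arm moves only by the tool drive_tool, never from a script. Its arguments are lists of equal length, an entry for each row: "translation": the shift along the tool's x, y, z in mm, a list of three; "angular": the turn, a rotation vector about the tool's x, y, z in rad, a list of three; "gripper": the gripper's target within -1 to 1 (shut at 1, half-way at 0, fully open at -1). In form: {"translation": [[x, y, z], ...], "angular": [[wx, wy, wz], ...], "gripper": [gripper, ...]}. A call has 1 to 10 rows; each row is the pose to reach, as a shift and turn from the pose commanded when the call began, along the tool's axes at that moment; what a row does not reach only later rows make up. A row lasts 1/12 s, in which the tool goes at most 41.7 mm and 7.16 degrees, less where a joint would pass 70% of its speed; a pose out of reach is approached as far as the arm can. A call with a gripper value outside its range is refused whole. The fingers move at their own pace and stop on an object; "force" is the grip in N (left out, the last holds). Time passes only in rows, so rows that repeat a pose let the fingers close. It gives the time, the measured TCP pose, the force, the opening and the grip force at its end, in the units of the state.
- arm.state(): the state, without advancing time (a new reading comes with each control period).
- arm.camera(name): name is "scene" or "side" or "wrist"; returns a dict with "pixels" (480x640x3 uint8, red, green, blue), "fovy" (degrees; the focal length in pixels is half the picture's height over the tangent of half this angle, whatever the lens; pixels are square), "cx", "cy" (the principal point, pixels), "rvec" (rotation vector, rad) and "tvec" (3), from world to camera coordinates, as OpenCV has them. Camera axes: x right, y down, z forward; pixel columns grow to the right and rows downward; lengths in m; the calibration is good to about 2 mm. A picture is of the moment at which its call begins. There is no depth.
- arm.finish_job(): hands the job in; it is judged then, once.
The state is a dict: "time_s": time; "q": joint angles; "qd": joint speeds; "tau": joint torques, N m; "tool_pos": TCP position; "tool_rot": TCP orientation; "contact_force": force on the tool from outside, world axes, zero at the start; "ft_torque": the same for the moment, N m; "gripper_width": finger opening in m; "finger_force": force on a finger pad.
Only numpy, scipy, OpenCV 4.12 (cv2) and the standard library are available. Lean on these libraries where they do the work, as an engineer would, in place of code of your own. Each camera call takes 0.05 s, during which the arm holds its last target. There are 200 camera calls.

TASK

Lift the bicycle seatpost off its wooden rest and lay it in the two V-blocks of the blue jig, its black head pointing the same way as now (away from the yellow stop), and slide it until its plain end butts against the stop. Then push the red handle of the toggle clamp down, over its dead centre, until it is fully home and the rubber-tipped spindle locks the post, and let go. Be gentle: do not ram the stop, do not lean hard on the handle once it is home, and leave the other things on the bench where they are.

Things in the scene. Friction and masses are not known exactly. Their poses are not given: they have to be found in the camera images.
- jig: blue bolted-down jig, base 190 x 230 x 12 mm. Origin: on the table under the V line, which runs along y at x = 0; a post laid in has its axis 55 mm above the table. Steel 90-degree V-blocks, 50 mm wide, top edges 55 mm up, at y = 50 to 80 and -85 to -65 mm; between them it is open down to the base, with room for fingers. Stop face at y = +105 mm
- stop: yellow end-stop plate on the jig, 50 mm wide, 12 mm thick, its top 78 mm above the table; origin at the foot of the face that the post's plain end must touch (that face looks to the jig's -y). More than 40 N on it is ramming
- spindle: the toggle clamp's spindle with a black rubber pad, 18 mm across, carried by the clamp arm; its origin is the arm's hinge. The arm stands up at the start (top 145 mm above the table, at x = 29 to 85 mm of the jig), leaving the V free from above; closing the handle swings it to the jig's -x and down, so the pad presses on top of the post over the V-block at y = 65 mm
- handle_hinge (a point): the hinge of the clamp's handle, at x = 91, y = 65, z = 83 mm of the jig; it turns about the jig's y. The bracket around it (x = 42 to 108 mm) is 88 mm high. The handle is a bar whose round red grip, 18 mm thick, runs from 40 to 115 mm from the hinge; when open it stands up, 200 mm above the table (mind it when carrying), and swings to the jig's +x and down
- handle (a joint): rad turned by the handle's hub: 0 open, 1.30 at its end stop, which yields a little. A straight bar points 1.40 minus this above the jig's +x; this one is bent by an unknown angle of up to 0.28 rad up or down. Friction 3 N at the grip; stays where left; from about 0.75 the pad resists, most near 1.0 (8 to 15 N at the grip); dead centre at 1.20, from about 1.26 it snaps home. Over 35 N is too much
- post_grip (a point): the seatpost's middle, on its axis: the place to grip it. An aluminium tube 27 mm thick, 0.2 to 0.33 kg, along this frame's y from -105 mm to its plain end at +115 mm; black head, 26 x 30 x 28 mm, at -105 to -135 mm. It starts level, axis 50 mm above the table, with its y axis pointing within 0.6 rad of the jig's y
- post_tail (a point): centre of the seatpost's plain end, 115 mm from post_grip along +y
- rest: fixed wooden rest on which the post lies at the start: base 70 x 190 x 12 mm, origin under its centre, with V-notched blocks 50 mm wide and 50 mm tall at y = +70 and -70 mm (22 mm thick each); fingers fit between them
- oil_bottle: bystander: white oil bottle, 52 mm across, 150 mm tall; origin at its underside
- pedal: bystander: black pedal, 95 x 60 x 25 mm; origin at its underside
- wrench: bystander: steel wrench, 190 mm long; origin at its underside
- hex_driver: bystander: blue-handled hex driver, 210 mm long; origin at its underside
- cog: bystander: flat dark steel cog ring, 66 mm across, 6 mm thick; origin at its underside
- grease_tin: bystander: green tin, 72 mm across, 55 mm tall; origin at its underside
- hub_shell: bystander: aluminium wheel hub standing on end, 44 mm across, 90 mm tall; origin at its underside
- headset_cup: bystander: small steel ring, 42 mm across, 14 mm tall; origin at its underside

How it is judged:
By the outcome, as a careful person would: the job done as asked, in the order asked, and still so for the second after the job is handed in, with the robot touching nothing.
It also fails if it takes over 70 s, if anything falls off the work surface, if the arm or the gripper's body presses on something with over 40 N, if the wrist force passes 120 N, or if a joint passes its speed limit or range.

## Working session

There is one attempt and no reset: what is moved stays moved. The work goes in short steps, Python scripts to look and compute and a tool call to move; the robot and the scene stay as the last step left them, time stands still between calls to the robot, and variables do not carry over. Pictures are saved under pics/ and viewed, at most 10 in all, crops included, and the job is handed in when it is done.

Besides the shell and the picture viewer there is one more tool, called after "Request:" as name(argument=value, ...), one argument or row to a line, values as JSON. drive_tool: Moves the arm, as the interface text tells. Its arguments: {"type":"object","properties":{"translation":{"type":"array"},"angular":{"type":"array"},"gripper":{"type":"array"},"force":{"type":"number"}},"required":["translation","angular","gripper"]}

```bash
mkdir -p pics; cat > h.py <<'E'
import numpy as np, cv2
from scipy.spatial.transform import Rotation as Ro
from cell import arm
def cam(n,save=None):
    c=arm.camera(n); p=np.array(c["pixels"]); f=240/np.tan(np.radians(c["fovy"])/2)
    K=np.array([[f,0,c["cx"]],[0,f,c["cy"]],[0,0,1]]); R=Ro.from_rotvec(c["rvec"]).as_matrix(); t=np.array(c["tvec"])
    if save: cv2.imwrite("pics/"+save,p[:,:,::-1])
    return p,K,R,t
def ray(C,u,v):
    _,K,R,t=C; return -R.T@t, R.T@np.linalg.solve(K,[u,v,1])
def onz(C,u,v,z):
    o,d=ray(C,u,v); return o+d*(z-o[2])/d[2]
def proj(C,P):
    _,K,R,t=C; q=K@(R@np.array(P)+t); return q[:2]/q[2]
def tri(C1,a,C2,b):
    o1,d1=ray(C1,*a);o2,d2=ray(C2,*b)
    s=np.linalg.lstsq(np.c_[d1,-d2],o2-o1,rcond=None)[0]
    p,q=o1+s[0]*d1,o2+s[1]*d2
    return (p+q)/2,np.linalg.norm(p-q)
def tool():
    s=arm.state(); return np.array(s["tool_pos"]),Ro.from_euler("xyz",s["tool_rot"]).as_matrix(),s
E
python3 - <<'E'
from h import *
for n in("scene","side","wrist"):
    C=cam(n,n+"0.png"); print(n,C[1][0,0],-C[2].T@C[3],C[2][2])
s=arm.state(); print(s, arm.tip_extent)
E
```

```text
scene 534.2594444905869 [1.25287045 0.68568262 1.01382266] [-0.49341922 -0.5186403  -0.69824761]
side 606.5707048555212 [-0.07665031  1.36963286  1.20312634] [ 0.35025943 -0.72385645 -0.59443265]
wrist 365.30889588746027 [ 0.2389613  -0.5291061   0.37298915] [-0.30039002 -0.08577415 -0.94995191]
{'time_s': 0.15, 'q': array([-1.35848251e+00,  3.07373768e-01,  1.50736214e+00,  6.94790809e-06,
        1.32839641e+00, -7.34833092e-02]), 'qd': array([ 0.0004355 , -0.00317945, -0.00441722, -0.00112857, -0.00111419,
        0.00050857]), 'tau': array([-3.75561267e-04, -4.57980037e+01, -2.52221364e+01, -1.41024784e-04,
        8.56838742e-03, -2.18268872e-05]), 'tool_pos': array([ 0.16198597, -0.55118175,  0.24161255]), 'tool_rot': array([-3.14005764e+00, -1.19761831e-04,  2.85795365e-01]), 'contact_force': array([-0.19333199,  0.68657778,  0.51619222]), 'ft_torque': array([ 0.02174971, -0.02156366, -0.02937627]), 'finger_force': 0.0, 'gripper_width': 0.08556005400526748} 0.011
```

View pics/scene0.png

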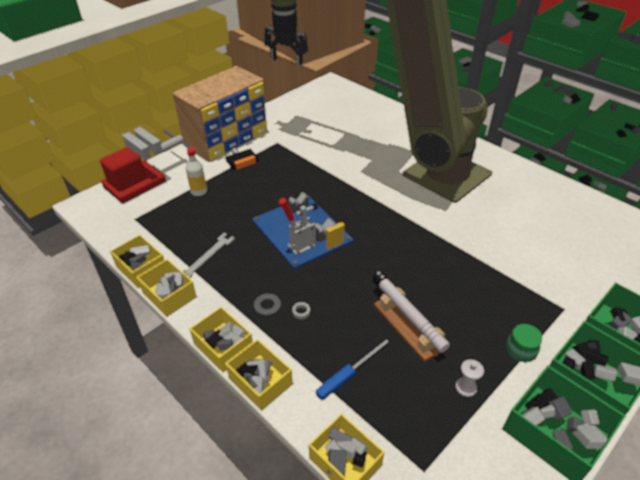

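View pics/side0.png

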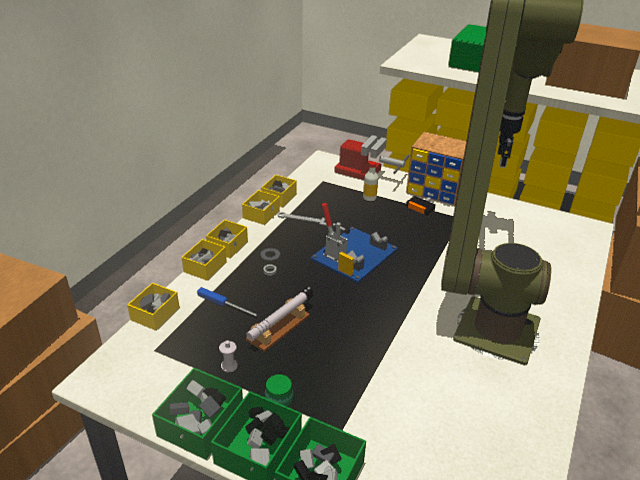

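The scene view shows the jig at about (302,235), with the stop at (335,236) and the red grip at (287,208). The post runs from its head at (378,278) to its plain end at (445,345). In the side view the jig is at (355,255) and the post runs from (308,293) to (252,335).

```bash
python3 - <<'E'
from h import *
from scipy.spatial import ConvexHull
tiles=[]
for n,b1,b2 in(("scene",(245,185,110,82),(365,265,110,95)),("side",(305,195,100,85),(235,275,90,80))):
    C=cam(n); p=C[0]; hsv=cv2.cvtColor(p,cv2.COLOR_RGB2HSV)
    for b in(b1,b2):
        x,y,w,h=b; tiles.append(cv2.resize(p[y:y+75,x:x+100],(400,300),interpolation=cv2.INTER_CUBIC) if b is b1 or n=="side" else cv2.resize(p[y:y+75+20,x:x+100],(400,300)))
    def blob(lo,hi,box):
        m=cv2.inRange(hsv,lo,hi); k=np.zeros_like(m); x,y,w,h=box; k[y:y+h,x:x+w]=m[y:y+h,x:x+w]
        c=max(cv2.findContours(k,0,2)[0],key=cv2.contourArea); return c
    c=blob((100,120,50),(125,255,255),b1); hull=cv2.convexHull(c)
    ap=cv2.approxPolyDP(hull,5,True)[:,0]; print(n,"blue",[(tuple(q),onz(C,*q,.012).round(3)) for q in ap])
    c=blob((18,130,90),(32,255,255),b1); print("yellow",cv2.boundingRect(c),cv2.approxPolyDP(cv2.convexHull(c),1.5,True)[:,0].tolist())
    c=blob((0,150,60),(8,255,255),b1); print("red",cv2.minAreaRect(c))
    c=blob((0,0,100),(180,60,255),b2); r=cv2.minAreaRect(c); bx=cv2.boxPoints(r); print("post",r,[onz(C,*q,.05).round(3) for q in bx])
cv2.imwrite("pics/t.png",np.vstack([np.hstack(tiles[:2]),np.hstack(tiles[2:])])[:,:,::-1])
E
```

```text
scene blue [((np.int32(252), np.int32(218)), array([ 0.575, -0.269,  0.012])), ((np.int32(280), np.int32(207)), array([ 0.486, -0.248,  0.012])), ((np.int32(346), np.int32(232)), array([ 0.43 , -0.037,  0.012])), ((np.int32(352), np.int32(241)), array([ 0.445, -0.001,  0.012])), ((np.int32(292), np.int32(266)), array([ 0.624, -0.048,  0.012]))]
yellow (326, 222, 19, 26) [[343, 222], [342, 241], [328, 247], [327, 229], [338, 222]]
red ((286.00006103515625, 208.5000457763672), (24.149532318115234, 8.497057914733887), 63.43495178222656)
post ((413.2705993652344, 314.2402038574219), (92.77041625976562, 12.869549751281738), 46.16913986206055) [array([0.549, 0.171, 0.05 ]), array([0.51 , 0.169, 0.05 ]), array([0.565, 0.395, 0.05 ]), array([0.598, 0.395, 0.05 ])]
side blue [((np.int32(396), np.int32(247)), array([ 0.392, -0.22 ,  0.012])), ((np.int32(361), np.int32(279)), array([ 0.429, -0.009,  0.012])), ((np.int32(311), np.int32(257)), array([ 0.617, -0.037,  0.012])), ((np.int32(350), np.int32(228)), array([ 0.573, -0.249,  0.012]))]
yellow (339, 252, 15, 24) [[340, 252], [353, 258], [351, 275], [339, 269]]
red ((326.2353210449219, 213.94119262695312), (23.283418655395508, 5.335783958435059), 75.96376037597656)
post ((276.25738525390625, 315.3392333984375), (9.587766647338867, 71.59231567382812), 52.8152961730957) [array([0.598, 0.393, 0.05 ]), array([0.546, 0.163, 0.05 ]), array([0.516, 0.185, 0.05 ]), array([0.57, 0.41, 0.05])]
```

View pics/t.png

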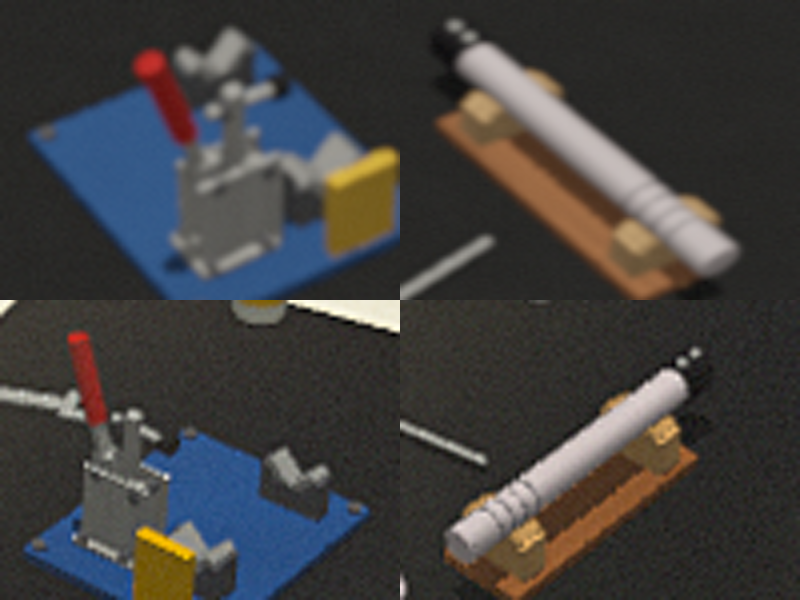

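The crops show the clamp open, the stop on the near side (world +y), and the post's plain end toward +y. Both y axes have a yaw of about -0.2. The base corners were clipped by my search boxes, so I'll go look from the wrist camera.

```bash
cat >> h.py <<'E'
def rel(P,yaw,tilt=0,tax=(0,1,0)):
    "move to P with tool down at yaw; then tilted about the tool axis tax"
    p,R,s=tool(); Rt=Ro.from_euler("xyz",[np.pi,0,yaw]).as_matrix()@Ro.from_rotvec(tilt*np.array(tax)).as_matrix()
    return (R.T@(np.array(P)-p)*1000).round(1).tolist(), Ro.from_matrix(R.T@Rt).as_rotvec().round(4).tolist()
E
python3 -c "
from h import *
print(rel([.43,-.13,.38],1.37))"
```

```text
([375.9, -328.9, -137.8], [-0.0009, -0.0007, -1.0842])
```

Request:
drive_tool(
  translation=[
    [376, -329, -138],
    [376, -329, -138],
    [376, -329, -138],
    [376, -329, -138],
    [376, -329, -138],
    [376, -329, -138],
    [376, -329, -138],
    [376, -329, -138],
    [376, -329, -138],
    [376, -329, -138],
  ],
  angular=[
    [0, 0, -1.084],
    [0, 0, -1.084],
    [0, 0, -1.084],
    [0, 0, -1.084],
    [0, 0, -1.084],
    [0, 0, -1.084],
    [0, 0, -1.084],
    [0, 0, -1.084],
    [0, 0, -1.084],
    [0, 0, -1.084],
  ],
  gripper=[-1, -1, -1, -1, -1, -1, -1, -1, -1, -1],
)

```text
time_s: 1.08
tool_pos: [0.3779, -0.2108, 0.3539]
tool_rot: [3.141, 0.0, 1.373]
contact_force: [1.4, 0.5, -0.4]
gripper_width: 0.0851
finger_force: 0.0
```

```bash
python3 -c "
from h import *
print(tool()[2]['tool_pos'],tool()[2]['tool_rot'],rel([.43,-.13,.38],1.37))"
```

```text
[ 0.37789663 -0.21081103  0.35394034] [3.14112164e+00 1.79671590e-04 1.37310760e+00] ([89.5, 35.2, -26.1], [0.0005, 0.0002, 0.0031])
```

Request:
drive_tool(
  translation=[
    [90, 35, -26],
    [90, 35, -26],
    [90, 35, -26],
    [90, 35, -26],
    [90, 35, -26],
    [90, 35, -26],
  ],
  angular=[
    [0, 0, 0],
    [0, 0, 0],
    [0, 0, 0],
    [0, 0, 0],
    [0, 0, 0],
    [0, 0, 0],
  ],
  gripper=[-1, -1, -1, -1, -1, -1],
)

```text
time_s: 1.58
tool_pos: [0.4291, -0.1319, 0.3788]
tool_rot: [-3.14, 0.001, 1.37]
contact_force: [-0.1, -0.5, 0.5]
gripper_width: 0.0852
finger_force: 0.0
```

```bash
python3 - <<'E'
from h import *
C=cam("wrist","w1.png"); print(tool()[2]["tool_pos"],-C[2].T@C[3])
hsv=cv2.cvtColor(C[0],cv2.COLOR_RGB2HSV)
def blob(lo,hi):
    return max(cv2.findContours(cv2.inRange(hsv,lo,hi),0,2)[0],key=cv2.contourArea)
c=cv2.convexHull(blob((100,120,50),(125,255,255)))
for q in cv2.approxPolyDP(c,8,True)[:,0]: print("blue",q,onz(C,*q,.012).round(4))
E
```

```text
[ 0.4289446  -0.1322027   0.37867125] [ 0.44519329 -0.05351845  0.51021976]
blue [310  76] [ 0.4366 -0.0034  0.012 ]
blue [459  78] [ 0.6196 -0.0429  0.012 ]
blue [439 248] [ 0.5716 -0.2651  0.012 ]
blue [310 246] [ 0.3888 -0.2249  0.012 ]
```

View pics/w1.png

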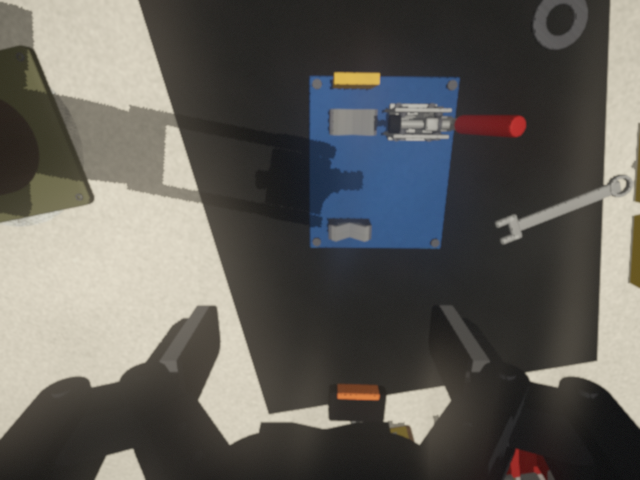

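The wrist view shows the jig base with corners (310,76), (459,78), (439,248) and (310,246). The stop is at (357,79), the V-blocks at (352,122) and (350,231), and the red grip reaches (515,126). The base measures 187 x 227 mm with a yaw of -0.213, which agrees with the given size. Next I'll locate the V line, the stop face and the handle in the jig frame.

```bash
python3 - <<'E'
from h import *
yaw=-.2127; c0=np.array([.5042,-.1341,0]); Rj=Ro.from_euler("z",yaw).as_matrix()
J=lambda P:((Rj.T@(np.array(P)-c0))*1000).round(1)
C=cam("wrist"); im=C[0]; hsv=cv2.cvtColor(im,cv2.COLOR_RGB2HSV)
def blob(H,lo,hi,box=None):
    m=cv2.inRange(H,lo,hi)
    if box: k=np.zeros_like(m);x,y,w,h=box;k[y:y+h,x:x+w]=m[y:y+h,x:x+w];m=k
    return max(cv2.findContours(m,0,2)[0],key=cv2.contourArea)
c=blob(hsv,(18,120,60),(32,255,255),(320,60,80,40)); r=cv2.boxPoints(cv2.minAreaRect(c))
print("stop top z78",[J(onz(C,*q,.078)) for q in r],r.tolist())
for b in((322,95,58,50),(322,212,58,36)):
    c=blob(hsv,(0,0,70),(180,90,255),b); r=cv2.boxPoints(cv2.minAreaRect(c)); print("V z55",[J(onz(C,*q,.055)) for q in r],cv2.boundingRect(c))
S={"wrist":C,"scene":cam("scene"),"side":cam("side")}; ends={}
for n,Cn in S.items():
    H=cv2.cvtColor(Cn[0],cv2.COLOR_RGB2HSV); b={"wrist":(440,100,100,50),"scene":(270,185,40,50),"side":(310,190,40,60)}[n]
    c=blob(H,(0,150,50),(8,255,255),b)[:,0].astype(float); m=c.mean(0); d=np.linalg.svd(c-m)[2][0]; s=(c-m)@d
    e=[m+d*s.min(),m+d*s.max()]; e.sort(key=lambda q:q[1] if n!="wrist" else -q[0]); ends[n]=e; print(n,e)  # tip first
for a,b in(("wrist","side"),("wrist","scene"),("scene","side")):
    for k in(0,1):
        P,err=tri(S[a],ends[a][k],S[b],ends[b][k]); print(a,b,k,J(P),round(err*1000,1))
E
```

```text
stop top z78 [array([-66.2, 112.2,  78. ]), array([-15.3, 112.8,  78. ]), array([-14.4,  97.7,  78. ]), array([-66. ,  97.1,  78. ])] [[333.0, 71.0], [380.0, 71.0], [380.0, 86.0], [333.0, 86.0]]
V z55 [array([-69.8,  74.8,  55. ]), array([-12.1,  75.4,  55. ]), array([-10.4,  44.8,  55. ]), array([-69.3,  44.1,  55. ])] (329, 108, 50, 28)
V z55 [array([-69. , -60.6,  55. ]), array([-13.5, -59.9,  55. ]), array([-11.9, -90. ,  55. ]), array([-68.6, -90.6,  55. ])] (328, 219, 44, 23)
wrist [array([525.95145522, 126.72078012]), array([472.65441153, 123.13120638])]
scene [array([280.60843194, 197.6765312 ]), array([292.15118093, 219.38798229])]
side [array([323.4716722 , 202.61233217]), array([329.40997284, 225.15542493])]
wrist side 0 [ 92.6  58.8 190.8] 2.3
wrist side 1 [ 71.7  58.4 116.7] 11.7
wrist scene 0 [ 90.3  58.3 200.2] 3.3
wrist scene 1 [ 70.3  63.3 127.2] 7.9
scene side 0 [ 90.2  57.2 194.8] 8.9
scene side 1 [ 63.8  59.5 118.5] 1.7
```

Jig origin is base centre + (-40.3, -5.1) mm in jig axes. The V-block and stop edges all agree with the given dimensions. The grip tip is at about jig (131, 64, 195), so the bar angle is about 1.22 and the bend about -0.17. Now to the post.

```bash
cat >> h.py <<'E'
YAW=-.2127; RJ=Ro.from_euler("z",YAW).as_matrix(); O=np.array([.5042,-.1341,0])+RJ@[-.0403,-.0051,0]
W=lambda P:O+RJ@(np.array(P)/1000)
J=lambda P:((RJ.T@(np.array(P)-O))*1000).round(1)
E
python3 -c "
from h import *
print(O,rel([.556,.285,.26],1.35))"
```

```text
[ 0.46373157 -0.13057775  0.        ] ([434.5, 40.2, 118.7], [-0.0009, 0.0001, 0.0177])
```

Request:
drive_tool(
  translation=[
    [434, 40, 118],
    [434, 40, 118],
    [434, 40, 118],
    [434, 40, 118],
    [434, 40, 118],
    [434, 40, 118],
    [434, 40, 118],
    [434, 40, 118],
    [434, 40, 118],
    [434, 40, 118],
  ],
  angular=[
    [0, 0, 0.018],
    [0, 0, 0.018],
    [0, 0, 0.018],
    [0, 0, 0.018],
    [0, 0, 0.018],
    [0, 0, 0.018],
    [0, 0, 0.018],
    [0, 0, 0.018],
    [0, 0, 0.018],
    [0, 0, 0.018],
  ],
  gripper=[-1, -1, -1, -1, -1, -1, -1, -1, -1, -1],
)

```text
time_s: 2.62
tool_pos: [0.5465, 0.2543, 0.2695]
tool_rot: [-3.141, 0.0, 1.35]
contact_force: [0.9, -0.8, 0.6]
gripper_width: 0.0855
finger_force: 0.0
```

Request:
drive_tool(
  translation=[
    [20, 0, 0],
    [20, 0, 0],
    [20, 0, 0],
    [20, 0, 0],
  ],
  angular=[
    [0, 0, 0],
    [0, 0, 0],
    [0, 0, 0],
    [0, 0, 0],
  ],
  gripper=[-1, -1, -1, -1],
)

```text
time_s: 2.95
tool_pos: [0.5502, 0.2716, 0.2701]
tool_rot: [-3.141, 0.001, 1.351]
contact_force: [0.3, -0.5, -0.9]
gripper_width: 0.0856
finger_force: 0.0
```

```bash
python3 - <<'E'
from h import *
C=cam("wrist","w2.png"); s=tool()[2]; print(s["tool_pos"],s["tool_rot"])
hsv=cv2.cvtColor(C[0],cv2.COLOR_RGB2HSV); m=cv2.inRange(hsv,(0,0,105),(180,70,255))
for c in sorted(cv2.findContours(m,0,2)[0],key=cv2.contourArea)[-4:]:
    r=cv2.minAreaRect(c); print(np.array(r[0]).round(1),np.array(r[1]).round(1),[onz(C,*q,.05).round(4).tolist() for q in cv2.boxPoints(r)])
E
```

```text
[0.55020363 0.27130754 0.2704668 ] [-3.14151798e+00  8.99719844e-04  1.35014653e+00]
[119.5 463.5] [31. 51.] [[0.1997, 0.0263, 0.05], [0.2621, 0.0124, 0.05], [0.2428, -0.037, 0.05], [0.1781, -0.0226, 0.05]]
[328. 175.] [236.  30.] [[0.5686, 0.3992, 0.05], [0.5941, 0.3935, 0.05], [0.5479, 0.1697, 0.05], [0.5167, 0.1767, 0.05]]
[ 65. 244.] [130. 308.] [[0.1224, 0.1228, 0.05], [0.2889, 0.4342, 0.05], [0.4026, 0.4088, 0.05], [0.2732, 0.0892, 0.05]]
[600.  212.5] [425.  78.] [[0.7805, 0.3961, 0.05], [0.844, 0.3819, 0.05], [0.8645, -0.0842, 0.05], [0.7716, -0.0635, 0.05]]
```

View pics/w2.png

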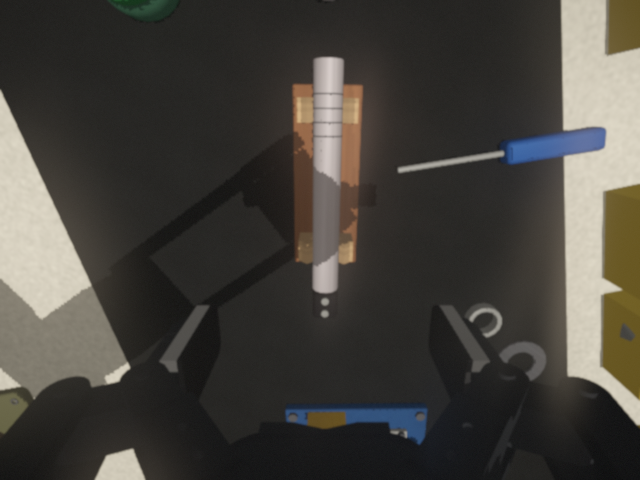

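The wrist view shows the post running from (328,58) to (325,292), with its head at (325,305). The tube measures 0.220 m after height correction. post_grip is about (0.556, 0.282), matching the outer cameras, with yaw -0.216.

```bash
python3 -c "
from h import *
print(rel([.556,.2817,.042],1.355))"
```

```text
([11.6, 3.4, 228.5], [-0.0001, 0.0009, -0.0049])
```

Request:
drive_tool(
  translation=[
    [12, 3, 40],
    [12, 3, 80],
    [12, 3, 120],
    [12, 3, 155],
    [12, 3, 185],
    [12, 3, 205],
    [12, 3, 220],
    [12, 3, 228],
    [12, 3, 228],
    [12, 3, 228],
  ],
  angular=[
    [0, 0, -0.005],
    [0, 0, -0.005],
    [0, 0, -0.005],
    [0, 0, -0.005],
    [0, 0, -0.005],
    [0, 0, -0.005],
    [0, 0, -0.005],
    [0, 0, -0.005],
    [0, 0, -0.005],
    [0, 0, -0.005],
  ],
  gripper=[-1, -1, -1, -1, -1, -1, -1, -1, -1, -1],
)

```text
time_s: 3.83
tool_pos: [0.5563, 0.2832, 0.0431]
tool_rot: [3.141, -0.0, 1.355]
contact_force: [-0.0, 1.1, 1.0]
gripper_width: 0.0855
finger_force: 0.0
```

Request:
drive_tool(
  translation=[
    [0, 0, 0],
    [0, 0, 0],
    [0, 0, 0],
    [0, 0, 0],
    [0, 0, 0],
    [0, 0, 0],
    [0, 0, 0],
    [0, 0, 0],
  ],
  angular=[
    [0, 0, 0],
    [0, 0, 0],
    [0, 0, 0],
    [0, 0, 0],
    [0, 0, 0],
    [0, 0, 0],
    [0, 0, 0],
    [0, 0, 0],
  ],
  gripper=[0.5, 0.5, 0.5, 0.5, 0.5, 0.5, 0.5, 0.5],
  force=30,
)

```text
time_s: 4.5
tool_pos: [0.5549, 0.2846, 0.0432]
tool_rot: [-3.14, -0.0, 1.356]
contact_force: [-2.9, 0.2, 6.3]
gripper_width: 0.0263
finger_force: 29.3
```

```bash
python3 -c "
from h import *
s=tool()[2];print(s['tool_pos'],s['tool_rot'],s['contact_force'],s['gripper_width'],s['finger_force'])"
```

```text
[0.55493938 0.28456862 0.04322767] [-3.14046758e+00 -4.75139036e-04  1.35624122e+00] [-2.88968894  0.15228571  6.34146475] 0.02629107863227781 29.259808659553528
```

Request:
drive_tool(
  translation=[
    [0, 0, -5],
    [0, 0, -15],
    [0, 0, -30],
    [0, 0, -60],
    [0, 0, -100],
    [0, 0, -130],
    [0, 0, -140],
    [0, 0, -140],
  ],
  angular=[
    [0, 0, 0],
    [0, 0, 0],
    [0, 0, 0],
    [0, 0, 0],
    [0, 0, 0],
    [0, 0, 0],
    [0, 0, 0],
    [0, 0, 0],
  ],
  gripper=[0.7, 0.7, 0.7, 0.7, 0.7, 0.7, 0.7, 0.7],
  force=50,
)

```text
time_s: 5.17
tool_pos: [0.5579, 0.285, 0.1861]
tool_rot: [3.135, -0.004, 1.357]
contact_force: [0.3, -0.1, -3.7]
gripper_width: 0.0256
finger_force: 49.6
```

```bash
python3 - <<'E'
from h import *
C=cam("wrist","w3.png"); p,R,s=tool(); print(p,s["tool_rot"],s["contact_force"],s["ft_torque"],s["finger_force"],s["gripper_width"])
print("carry",rel(W([0,-30,180]),YAW+np.pi/2))
hsv=cv2.cvtColor(C[0],cv2.COLOR_RGB2HSV)
for T in([0,0,-8],[112,0,-8],[112,0,-21.5],[115,0,-21.5],[118,0,-21.5]): print(T,proj(C,p+R@(np.array(T)/1000)).round(1))
# rows of value along the post column
print([(v,int(hsv[v,318:334,2].mean())) for v in range(20,110,3)])
E
```

```text
[0.55628125 0.28429729 0.18339054] [ 3.13930354e+00 -1.51136553e-03  1.35692298e+00] [-0.45649117 -0.39492553 -4.24701546] [0.01476445 0.00213313 0.01580316] 49.61423993110657 0.02539213120821172
carry ([-455.1, -2.4, 2.7], [0.0023, -0.0015, -0.0012])
[0, 0, -8] [320.6 330.3]
[112, 0, -8] [319.5   8. ]
[112, 0, -21.5] [319.1  -6.4]
[115, 0, -21.5] [319.1 -19.5]
[118, 0, -21.5] [319.1 -32.8]
[(20, 206), (23, 206), (26, 206), (29, 206), (32, 207), (35, 207), (38, 207), (41, 207), (44, 208), (47, 208), (50, 208), (53, 208), (56, 208), (59, 209), (62, 209), (65, 209), (68, 209), (71, 210), (74, 210), (77, 210), (80, 210), (83, 210), (86, 210), (89, 210), (92, 211), (95, 200), (98, 126), (101, 158), (104, 201), (107, 211)]
```

View pics/w3.png

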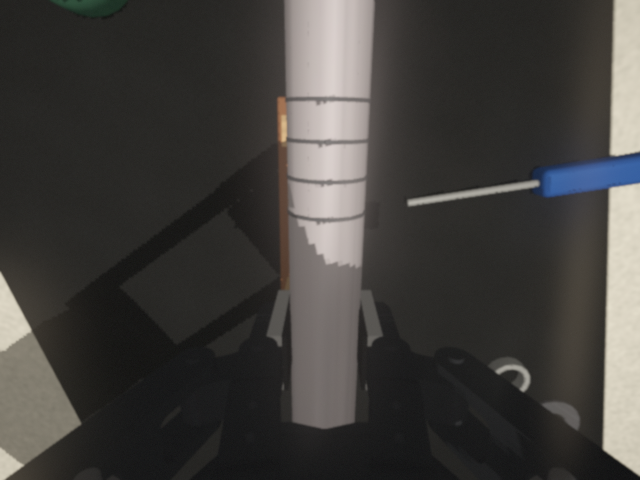

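The post is held level with its axis along the tool x, gripped about 3 mm toward the tail from its middle. Next I carry it over the jig.

Request:
drive_tool(
  translation=[
    [-15, 0, 0],
    [-40, 0, 0],
    [-75, 0, 0],
    [-115, 0, 0],
    [-155, 0, 0],
    [-195, 0, 0],
    [-235, 0, 0],
    [-275, -1, 0],
    [-315, -2, 1],
    [-350, -2, 2],
  ],
  angular=[
    [0, 0, 0],
    [0, 0, 0],
    [0, 0, 0],
    [0, 0, 0],
    [0, 0, 0],
    [0, 0, 0],
    [0, 0, 0],
    [0, 0, 0],
    [0, 0, 0],
    [0, 0, 0],
  ],
  gripper=[0.7, 0.7, 0.7, 0.7, 0.7, 0.7, 0.7, 0.7, 0.7, 0.7],
)

```text
time_s: 6.05
tool_pos: [0.4755, -0.0596, 0.1776]
tool_rot: [-3.135, 0.001, 1.357]
contact_force: [0.5, -1.0, -3.3]
gripper_width: 0.0254
finger_force: 49.6
```

Request:
drive_tool(
  translation=[
    [-30, 0, 1],
    [-55, 0, 1],
    [-75, 0, 1],
    [-90, 0, 1],
    [-98, 0, 1],
    [-100, 0, 1],
    [-100, 0, 1],
    [-100, 0, 1],
  ],
  angular=[
    [0, 0, 0],
    [0, 0, 0],
    [0, 0, 0],
    [0, 0, 0],
    [0, 0, 0],
    [0, 0, 0],
    [0, 0, 0],
    [0, 0, 0],
  ],
  gripper=[0.7, 0.7, 0.7, 0.7, 0.7, 0.7, 0.7, 0.7],
)

```text
time_s: 6.72
tool_pos: [0.4576, -0.1543, 0.1784]
tool_rot: [-3.14, -0.001, 1.357]
contact_force: [0.1, 0.2, -2.7]
gripper_width: 0.0257
finger_force: 49.5
```

```bash
python3 - <<'E'
from h import *
p,R,s=tool(); print(p,J(p),s["tool_rot"],s["contact_force"],s["gripper_width"])
print("down",rel(W([0,-26,60]),YAW+np.pi/2))
E
```

```text
[ 0.45760181 -0.15434145  0.17843425] [ -1.  -24.5 178.4] [-3.13951030e+00 -9.92007759e-04  1.35679007e+00] [ 0.11337493  0.21073525 -2.65442428] 0.025667239718682823
down ([-1.6, 1.2, 118.4], [-0.0021, -0.001, -0.0013])
```

Request:
drive_tool(
  translation=[
    [0, 1, 20],
    [-1, 1, 50],
    [-1, 1, 80],
    [-1, 1, 100],
    [-1, 1, 112],
    [-1, 1, 118],
    [-1, 1, 118],
    [-1, 1, 118],
  ],
  angular=[
    [0, 0, 0],
    [0, 0, 0],
    [0, 0, 0],
    [0, 0, 0],
    [0, 0, 0],
    [0, 0, 0],
    [0, 0, 0],
    [0, 0, 0],
  ],
  gripper=[0.7, 0.7, 0.7, 0.7, 0.7, 0.7, 0.7, 0.7],
)

```text
time_s: 7.38
tool_pos: [0.4595, -0.1558, 0.0615]
tool_rot: [3.142, -0.0, 1.358]
contact_force: [0.2, 0.3, -3.2]
gripper_width: 0.0256
finger_force: 49.5
```

Request:
drive_tool(
  translation=[
    [0, 0, 2],
    [0, 0, 4],
    [0, 0, 6],
    [0, 0, 8],
    [0, 0, 9],
    [0, 0, 9],
  ],
  angular=[
    [0, 0, 0],
    [0, 0, 0],
    [0, 0, 0],
    [0, 0, 0],
    [0, 0, 0],
    [0, 0, 0],
  ],
  gripper=[0.7, 0.7, 0.7, 0.7, 0.7, 0.7],
)

```text
time_s: 7.88
tool_pos: [0.4589, -0.1564, 0.0523]
tool_rot: [-3.141, -0.0, 1.357]
contact_force: [-0.1, 0.0, -3.4]
gripper_width: 0.0257
finger_force: 49.5
```

```bash
python3 - <<'E'
from h import *
p,R,s=tool(); print(p,J(p),s["tool_rot"],s["contact_force"],s["ft_torque"],s["gripper_width"])
t=[]
for n,(x,y) in(("scene",(250,170)),("side",(300,185))):
    im=cam(n)[0]; t.append(cv2.resize(im[y:y+110,x:x+110],(400,400),interpolation=cv2.INTER_CUBIC))
cv2.imwrite("pics/t2.png",np.hstack(t)[:,:,::-1])
E
```

```text
[ 0.45891193 -0.15640814  0.05229095] [  0.7 -26.3  52.3] [-3.14144561e+00 -2.32624981e-05  1.35663494e+00] [-0.13643618  0.02508472 -3.40816945] [ 0.02053376 -0.04533395 -0.03995933] 0.02567114693547192
```

View pics/t2.png

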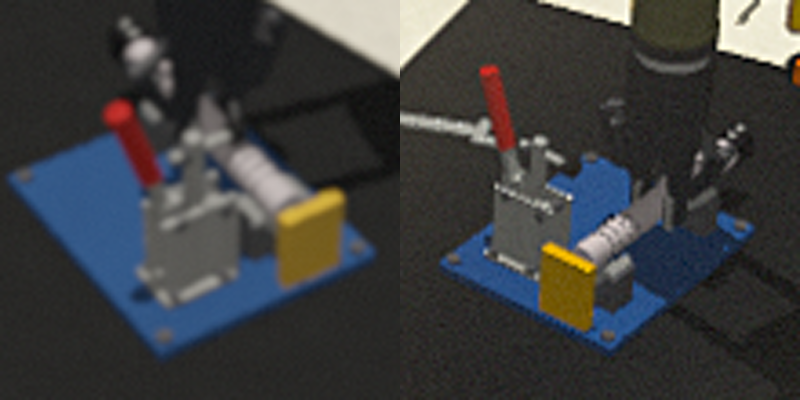

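The crops show the post over the V-blocks and in line with the stop, with the clamp clear. I'll lower it the last few mm.

Request:
drive_tool(
  translation=[
    [0, 0, 1],
    [0, 0, 2],
    [0, 0, 3],
    [0, 0, 4],
    [0, 0, 4],
    [0, 0, 4],
  ],
  angular=[
    [0, 0, 0],
    [0, 0, 0],
    [0, 0, 0],
    [0, 0, 0],
    [0, 0, 0],
    [0, 0, 0],
  ],
  gripper=[0.7, 0.7, 0.7, 0.7, 0.7, 0.7],
)

```text
time_s: 8.48
tool_pos: [0.4593, -0.1566, 0.049]
tool_rot: [3.141, 0.0, 1.357]
contact_force: [-1.9, 0.7, 4.9]
gripper_width: 0.0255
finger_force: 50.2
```

Request:
drive_tool(
  translation=[
    [1, -0.5, 0],
    [3, -0.5, 0],
    [5, -0.5, 0],
    [7, -0.5, 0],
    [9, -0.5, 0],
    [11, -0.5, 0],
    [12, -0.5, 0],
    [13, -0.5, 0],
    [13, -0.5, 0],
  ],
  angular=[
    [0, 0, 0],
    [0, 0, 0],
    [0, 0, 0],
    [0, 0, 0],
    [0, 0, 0],
    [0, 0, 0],
    [0, 0, 0],
    [0, 0, 0],
    [0, 0, 0],
  ],
  gripper=[0.7, 0.7, 0.7, 0.7, 0.7, 0.7, 0.7, 0.7, 0.7],
)

```text
time_s: 9.23
tool_pos: [0.4616, -0.1445, 0.0487]
tool_rot: [3.141, 0.002, 1.359]
contact_force: [-2.6, -3.7, 5.0]
gripper_width: 0.0254
finger_force: 49.9
```

Request:
drive_tool(
  translation=[
    [0.7, 0, 0],
    [1.4, 0, 0],
    [2, 0, 0],
    [2, 0, 0],
  ],
  angular=[
    [0, 0, 0],
    [0, 0, 0],
    [0, 0, 0],
    [0, 0, 0],
  ],
  gripper=[0.7, 0.7, 0.7, 0.7],
)

```text
time_s: 9.57
tool_pos: [0.462, -0.1427, 0.0487]
tool_rot: [3.141, 0.002, 1.359]
contact_force: [-2.1, -5.4, 4.1]
gripper_width: 0.0256
finger_force: 49.9
```

Request:
drive_tool(
  translation=[
    [0.5, 0, 0],
    [1, 0, 0],
    [1.5, 0, 0],
    [1.5, 0, 0],
  ],
  angular=[
    [0, 0, 0],
    [0, 0, 0],
    [0, 0, 0],
    [0, 0, 0],
  ],
  gripper=[0.7, 0.7, 0.7, 0.7],
)

```text
time_s: 9.9
tool_pos: [0.4623, -0.1413, 0.0487]
tool_rot: [3.141, 0.002, 1.359]
contact_force: [-1.8, -5.1, 4.3]
gripper_width: 0.0254
finger_force: 49.9
```

Request:
drive_tool(
  translation=[
    [0.5, 0, 0],
    [1, 0, 0],
    [1.5, 0, 0],
    [1.5, 0, 0],
  ],
  angular=[
    [0, 0, 0],
    [0, 0, 0],
    [0, 0, 0],
    [0, 0, 0],
  ],
  gripper=[0.7, 0.7, 0.7, 0.7],
)

```text
time_s: 10.23
tool_pos: [0.4626, -0.1398, 0.0487]
tool_rot: [3.141, 0.002, 1.359]
contact_force: [-3.4, -5.0, 4.3]
gripper_width: 0.0253
finger_force: 49.9
```

Request:
drive_tool(
  translation=[
    [0.5, 0, 0],
    [1, 0, 0],
    [1, 0, 0],
  ],
  angular=[
    [0, 0, 0],
    [0, 0, 0],
    [0, 0, 0],
  ],
  gripper=[0.7, 0.7, 0.7],
)

```text
time_s: 10.48
tool_pos: [0.4627, -0.1391, 0.0487]
tool_rot: [3.141, 0.003, 1.359]
contact_force: [-1.8, -6.4, 4.9]
gripper_width: 0.0252
finger_force: 49.9
```

Request:
drive_tool(
  translation=[
    [0.5, 0, 0],
    [1, 0, 0],
    [1, 0, 0],
  ],
  angular=[
    [0, 0, 0],
    [0, 0, 0],
    [0, 0, 0],
  ],
  gripper=[0.7, 0.7, 0.7],
)

```text
time_s: 10.73
tool_pos: [0.4628, -0.139, 0.0487]
tool_rot: [3.141, 0.004, 1.36]
contact_force: [-4.0, -10.4, 3.4]
gripper_width: 0.0254
finger_force: 49.9
```

Request:
drive_tool(
  translation=[
    [0.5, 0, 0],
    [1, 0, 0],
    [1, 0, 0],
  ],
  angular=[
    [0, 0, 0],
    [0, 0, 0],
    [0, 0, 0],
  ],
  gripper=[0.7, 0.7, 0.7],
)

```text
time_s: 10.98
tool_pos: [0.4628, -0.139, 0.0487]
tool_rot: [3.141, 0.006, 1.36]
contact_force: [-5.8, -14.1, 3.5]
gripper_width: 0.0254
finger_force: 49.9
```

The stop is touched: the tool stands still while the force rises to about 9 N above sliding friction. I'll release and rise.

Request:
drive_tool(
  translation=[
    [-1, 0, 0],
    [-1, 0, 0],
    [-1, 0, 0],
    [-1, 0, 0],
    [-1, 0, 0],
    [-1, 0, 0],
  ],
  angular=[
    [0, 0, 0],
    [0, 0, 0],
    [0, 0, 0],
    [0, 0, 0],
    [0, 0, 0],
    [0, 0, 0],
  ],
  gripper=[0.7, -0.3, -0.3, -0.3, -0.3, -0.3],
)

```text
time_s: 11.48
tool_pos: [0.4628, -0.1363, 0.0482]
tool_rot: [-3.141, -0.0, 1.357]
contact_force: [0.9, -0.2, -0.2]
gripper_width: 0.055
finger_force: 0.0
```

Request:
drive_tool(
  translation=[
    [0, 0, -5],
    [0, 0, -20],
    [0, 0, -50],
    [0, 0, -90],
    [0, 0, -130],
    [0, 0, -170],
    [0, 0, -190],
    [0, 0, -190],
    [0, 0, -190],
  ],
  angular=[
    [0, 0, 0],
    [0, 0, 0],
    [0, 0, 0],
    [0, 0, 0],
    [0, 0, 0],
    [0, 0, 0],
    [0, 0, 0],
    [0, 0, 0],
    [0, 0, 0],
  ],
  gripper=[-0.3, -0.3, -0.3, -0.3, 1, 1, 1, 1, 1],
)

```text
time_s: 12.23
tool_pos: [0.4635, -0.1368, 0.24]
tool_rot: [3.138, 0.001, 1.357]
contact_force: [-0.3, -0.2, -0.4]
gripper_width: -0.0
finger_force: 0.0
```

```bash
python3 - <<'E'
from h import *
C=cam("wrist","w4.png"); p,R,s=tool(); print(p,J(p),s["tool_rot"],s["contact_force"],s["gripper_width"],s["q"])
for P in([0,105,55],[0,105,68.5],[91,65,83],[0,0,68.5]): print(P,proj(C,W(P)).round(1))
E
```

```text
[ 0.46232784 -0.13642888  0.23835401] [-1.000e-01 -6.000e+00  2.384e+02] [ 3.14143138e+00 -5.36258136e-05  1.35691805e+00] [-0.95433947 -0.13063434  0.3200913 ] -0.00016442306463125696 [-3.74663641e-01  1.80116660e-01  1.69684640e+00  8.25972229e-05
  1.26447899e+00 -1.60810256e-01]
[0, 105, 55] [321.8  74.6]
[0, 105, 68.5] [321.8  72.7]
[91, 65, 83] [441.9 128. ]
[0, 0, 68.5] [322.1 207.1]
```

View pics/w4.png

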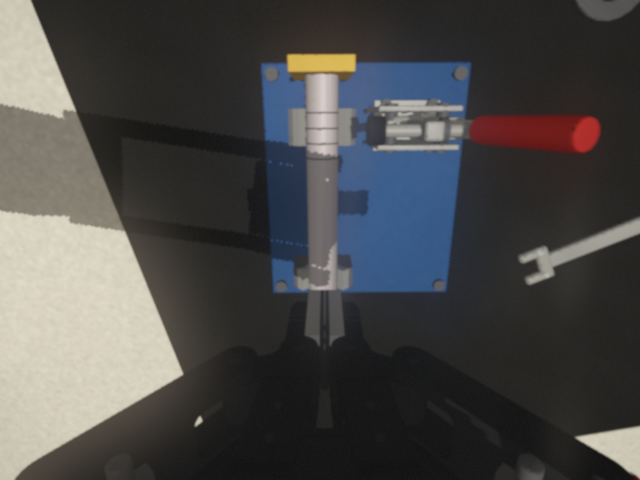

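The wrist view shows the post in both V's with its plain end against the stop at (322,73). The handle bar runs along row 130 from (442,130) to (585,133). Next I plan the handle push with shut fingers, tilting the tool as the bar swings.

```bash
cat >> h.py <<'E'
def push(phi,a,r=90.,back=0.,half=10.):
    u=np.array([np.cos(phi),np.sin(phi)]); n=np.array([-u[1],u[0]]); z=np.array([np.sin(a),-np.cos(a)]); y=np.array([np.cos(a),np.sin(a)])
    t=np.array([91,83])+r*u+9*n-11*z-half*y+back*n
    return W([t[0],65,t[1]])
def seq(L,**k):
    for phi,a in L: print(phi,a,*rel(push(phi,a,**k),YAW+np.pi/2,-a,(1,0,0)))
E
python3 - <<'E'
from h import *
print(J(push(1.22,.7,back=20)));seq([(1.22,.7)],back=20)
E
```

```text
[ 80.   65.  179.5]
1.22 0.7 [71.1, 80.0, 58.9] [-0.6998, 0.0004, -0.0011]
```

Request:
drive_tool(
  translation=[
    [20, 20, 5],
    [40, 40, 15],
    [60, 60, 25],
    [71, 80, 35],
    [71, 80, 45],
    [71, 80, 55],
    [71, 80, 59],
    [71, 80, 59],
    [71, 80, 59],
    [71, 80, 59],
  ],
  angular=[
    [-0.12, 0, 0],
    [-0.24, 0, 0],
    [-0.36, 0, 0],
    [-0.48, 0, 0],
    [-0.6, 0, 0],
    [-0.7, 0, 0],
    [-0.7, 0, 0],
    [-0.7, 0, 0],
    [-0.7, 0, 0],
    [-0.7, 0, 0],
  ],
  gripper=[1, 1, 1, 1, 1, 1, 1, 1, 1, 1],
)

```text
time_s: 13.12
tool_pos: [0.5574, -0.085, 0.1828]
tool_rot: [2.446, -0.0, 1.357]
contact_force: [0.5, -0.6, 0.4]
gripper_width: -0.0
finger_force: 0.0
```

```bash
python3 - <<'E'
from h import *
p,R,s=tool(); print(J(p),s["tool_rot"],s["contact_force"],s["q"].round(2))
seq([(1.22,.7),(1.1,.6),(1.0,.5),(.9,.4),(.8,.3),(.7,.2),(.6,.1),(.5,.0)])
t=[]
for n,(x,y) in(("scene",(250,150)),("side",(290,165))):
    im=cam(n)[0]; t.append(cv2.resize(im[y:y+110,x:x+110],(400,400),interpolation=cv2.INTER_CUBIC))
cv2.imwrite("pics/t3.png",np.hstack(t)[:,:,::-1])
E
```

```text
[ 82.   64.3 182.8] [ 2.44636084e+00 -3.58858022e-04  1.35697791e+00] [ 0.46292741 -0.63382315  0.35471445] [-0.24  0.17  2.18  0.14  0.1  -0.16]
1.22 0.7 [0.7, 6.3, 18.6] [-0.0048, 0.0004, -0.0011]
1.1 0.6 [0.7, 13.3, 26.8] [0.0952, 0.0004, -0.0011]
1.0 0.5 [0.7, 18.5, 34.1] [0.1952, 0.0003, -0.0011]
0.9 0.4 [0.7, 22.9, 41.8] [0.2952, 0.0003, -0.0011]
0.8 0.3 [0.8, 26.6, 50.0] [0.3952, 0.0002, -0.0012]
0.7 0.2 [0.8, 29.4, 58.5] [0.4952, 0.0002, -0.0012]
0.6 0.1 [0.8, 31.4, 67.3] [0.5952, 0.0001, -0.0012]
0.5 0.0 [0.8, 32.4, 76.2] [0.6952, 0.0, -0.0012]
```

View pics/t3.png

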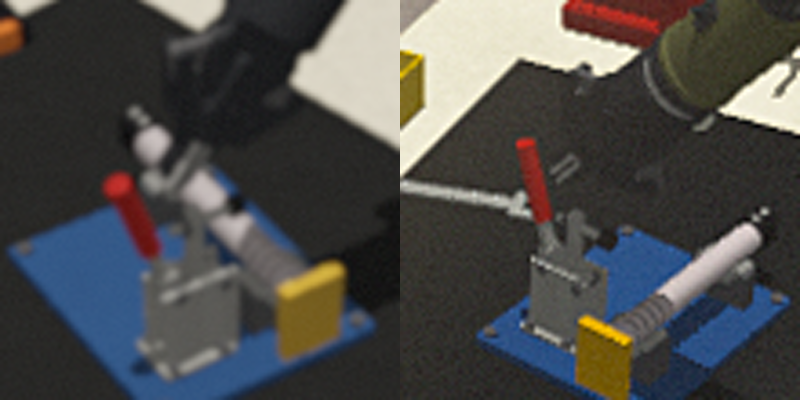

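The crops show the fingertips just behind the red grip at about bar mid-height, with the clamp arm clear and the post still against the stop. Joint 5 is at its lower limit, so I'll use less tilt.

```bash
python3 - <<'E'
from h import *
seq([(1.22,.5)],back=12);seq([(1.22,.5),(1.15,.47),(1.08,.43),(1.0,.4),(.92,.36),(.84,.32),(.76,.28)])
E
```

```text
1.22 0.5 [0.8, 1.0, 6.7] [0.1978, 0.0004, -0.001]
1.22 0.5 [0.8, 7.0, 17.1] [0.1978, 0.0004, -0.001]
1.15 0.47 [0.8, 10.9, 22.1] [0.2278, 0.0004, -0.001]
1.08 0.43 [0.8, 14.5, 27.3] [0.2678, 0.0004, -0.001]
1.0 0.4 [0.8, 18.0, 33.7] [0.2978, 0.0004, -0.001]
0.92 0.36 [0.8, 21.1, 40.2] [0.3378, 0.0004, -0.0011]
0.84 0.32 [0.8, 23.7, 46.9] [0.3778, 0.0004, -0.0011]
0.76 0.28 [0.8, 25.7, 53.8] [0.4178, 0.0003, -0.0011]
```

Request:
drive_tool(
  translation=[
    [1, 1, 5],
    [1, 1, 7],
    [1, 4, 12],
    [1, 7, 17],
    [1, 9, 20],
    [1, 11, 22],
    [1, 13, 25],
    [1, 14.5, 27],
    [1, 14.5, 27],
  ],
  angular=[
    [0.1, 0, 0],
    [0.2, 0, 0],
    [0.2, 0, 0],
    [0.2, 0, 0],
    [0.21, 0, 0],
    [0.23, 0, 0],
    [0.25, 0, 0],
    [0.27, 0, 0],
    [0.27, 0, 0],
  ],
  gripper=[1, 1, 1, 1, 1, 1, 1, 1, 1],
)

```text
time_s: 13.97
tool_pos: [0.5844, -0.0897, 0.1706]
tool_rot: [2.717, -0.001, 1.357]
contact_force: [-1.8, 0.4, 0.6]
gripper_width: 0.0001
finger_force: 0.8
```

```bash
python3 - <<'E'
from h import *
p,R,s=tool(); print(J(p),J(push(1.08,.43)),s["tool_rot"],(RJ.T@s["contact_force"]).round(1),s["q"].round(2))
seq([(1.08,.43),(1.0,.4),(.92,.36),(.84,.32),(.76,.28),(.68,.24),(.6,.2),(.52,.16),(.44,.12)])
E
```

```text
[109.3  65.5 170.6] [111.8  65.  172.4] [ 2.71739133e+00 -7.68926215e-04  1.35715858e+00] [-1.9  0.   0.6] [-0.23  0.24  1.91  0.01  0.56 -0.02]
1.08 0.43 [-0.5, 3.0, -0.7] [-0.0058, -0.0003, -0.0012]
1.0 0.4 [-0.5, 8.1, 4.5] [0.0242, -0.0003, -0.0012]
0.92 0.36 [-0.4, 12.8, 9.9] [0.0642, -0.0004, -0.0012]
0.84 0.32 [-0.4, 17.1, 15.7] [0.1042, -0.0004, -0.0012]
0.76 0.28 [-0.4, 20.9, 21.8] [0.1442, -0.0004, -0.0011]
0.68 0.24 [-0.4, 24.2, 28.2] [0.1842, -0.0004, -0.0011]
0.6 0.2 [-0.4, 27.0, 34.7] [0.2242, -0.0004, -0.0011]
0.52 0.16 [-0.4, 29.2, 41.5] [0.2642, -0.0005, -0.0011]
0.44 0.12 [-0.4, 30.8, 48.4] [0.3042, -0.0005, -0.0011]
```

Request:
drive_tool(
  translation=[
    [0, 3, 0],
    [0, 5.5, 2],
    [0, 8, 4.5],
    [0, 10.5, 7],
    [0, 13, 10],
    [0, 15, 13],
    [0, 17, 16],
    [0, 19, 19],
    [0, 21, 22],
    [0, 21, 22],
  ],
  angular=[
    [0, 0, 0],
    [0.01, 0, 0],
    [0.02, 0, 0],
    [0.04, 0, 0],
    [0.06, 0, 0],
    [0.08, 0, 0],
    [0.1, 0, 0],
    [0.12, 0, 0],
    [0.14, 0, 0],
    [0.14, 0, 0],
  ],
  gripper=[1, 1, 1, 1, 1, 1, 1, 1, 1, 1],
)

```text
time_s: 14.8
tool_pos: [0.6138, -0.0961, 0.1597]
tool_rot: [2.856, -0.001, 1.357]
contact_force: [-0.1, -0.6, 0.6]
gripper_width: -0.0001
finger_force: 0.3
```

```bash
python3 - <<'E'
from h import *
p,R,s=tool(); print(J(p),J(push(.76,.28)),s["tool_rot"],(RJ.T@s["contact_force"]).round(1))
seq([(.76,.28),(.68,.24),(.6,.2),(.52,.16),(.44,.12),(.36,.08),(.28,.04),(.2,0),(.12,0)])
C=cam("side"); H=cv2.cvtColor(C[0],cv2.COLOR_RGB2HSV); m=cv2.inRange(H,(0,150,50),(8,255,255)); k=np.zeros_like(m); k[190:270,290:350]=m[190:270,290:350]
c=max(cv2.findContours(k,0,2)[0],key=cv2.contourArea)[:,0].astype(float); print(c.min(0),c.max(0))
for ph in(.6,.7,.8,.9): print(ph,[proj(C,W([91+r*np.cos(ph),65,83+r*np.sin(ph)])).round(1) for r in(40,115)])
E
```

```text
[139.4  65.4 159.7] [137.4  65.  159.3] [ 2.85631023e+00 -5.84670858e-04  1.35716604e+00] [ 0.  -0.6  0.6]
0.76 0.28 [-0.4, -2.0, -0.2] [0.0053, -0.0003, -0.0011]
0.68 0.24 [-0.4, 2.1, 5.6] [0.0453, -0.0003, -0.0011]
0.6 0.2 [-0.4, 5.8, 11.7] [0.0853, -0.0003, -0.001]
0.52 0.16 [-0.4, 8.9, 18.1] [0.1253, -0.0004, -0.001]
0.44 0.12 [-0.4, 11.5, 24.7] [0.1653, -0.0004, -0.001]
0.36 0.08 [-0.4, 13.5, 31.5] [0.2053, -0.0004, -0.001]
0.28 0.04 [-0.4, 15.0, 38.3] [0.2453, -0.0004, -0.001]
0.2 0 [-0.4, 15.9, 45.3] [0.2853, -0.0004, -0.001]
0.12 0 [-0.4, 15.7, 52.5] [0.2853, -0.0004, -0.001]
[311. 206.] [326. 226.]
0.6 [array([324.4, 226. ]), array([309.7, 208.1])]
0.7 [array([325. , 225.5]), array([311.4, 206.5])]
0.8 [array([325.7, 225.1]), array([313.3, 205.1])]
0.9 [array([326.5, 224.7]), array([315.5, 204.1])]
```

The handle follows: it's at about 0.78 rad in the side view, as planned.

Request:
drive_tool(
  translation=[
    [0, 1, 3],
    [0, 2, 6],
    [0, 4, 9],
    [0, 6, 12],
    [0, 7.5, 15],
    [0, 9, 18],
    [0, 10, 21],
    [0, 11.5, 25],
    [0, 11.5, 25],
  ],
  angular=[
    [0.02, 0, 0],
    [0.045, 0, 0],
    [0.065, 0, 0],
    [0.085, 0, 0],
    [0.105, 0, 0],
    [0.125, 0, 0],
    [0.145, 0, 0],
    [0.165, 0, 0],
    [0.165, 0, 0],
  ],
  gripper=[1, 1, 1, 1, 1, 1, 1, 1, 1],
)

```text
time_s: 15.6
tool_pos: [0.6318, -0.1, 0.1395]
tool_rot: [3.019, -0.001, 1.357]
contact_force: [0.7, 0.5, 2.0]
gripper_width: 0.0003
finger_force: 1.1
```

```bash
python3 - <<'E'
from h import *
p,R,s=tool(); print(J(p),J(push(.44,.12)),(RJ.T@s["contact_force"]).round(1))
seq([(.44,.12),(.36,.08),(.28,.04),(.2,0),(.12,0),(.06,0),(0,0),(-.06,0)])
E
```

```text
[157.8  65.4 139.5] [157.3  65.  139.2] [0.6 0.7 2. ]
0.44 0.12 [-0.4, -0.5, 0.2] [0.0022, -0.0005, -0.001]
0.36 0.08 [-0.4, 2.6, 6.5] [0.0422, -0.0005, -0.001]
0.28 0.04 [-0.4, 5.2, 13.1] [0.0822, -0.0006, -0.001]
0.2 0 [-0.4, 7.2, 19.8] [0.1222, -0.0006, -0.001]
0.12 0 [-0.4, 8.2, 27.0] [0.1222, -0.0006, -0.001]
0.06 0 [-0.4, 8.6, 32.4] [0.1222, -0.0006, -0.001]
0 0 [-0.4, 8.6, 37.8] [0.1222, -0.0006, -0.001]
-0.06 0 [-0.4, 8.3, 43.2] [0.1222, -0.0006, -0.001]
```

Request:
drive_tool(
  translation=[
    [0, 1, 3],
    [0, 2.5, 6.5],
    [0, 4, 10],
    [0, 5, 13],
    [0, 6, 16],
    [0, 7, 20],
    [0, 7, 20],
  ],
  angular=[
    [0.02, 0, 0],
    [0.04, 0, 0],
    [0.06, 0, 0],
    [0.08, 0, 0],
    [0.1, 0, 0],
    [0.12, 0, 0],
    [0.12, 0, 0],
  ],
  gripper=[1, 1, 1, 1, 1, 1, 1],
)

```text
time_s: 16.18
tool_pos: [0.641, -0.1019, 0.1219]
tool_rot: [3.139, -0.001, 1.357]
contact_force: [-0.6, 1.3, 10.5]
gripper_width: -0.0002
finger_force: 5.3
```

Request:
drive_tool(
  translation=[
    [0, 0, 1.5],
    [0, 1, 3],
    [0, 1, 5],
    [0, 1, 7],
    [0, 1, 7],
  ],
  angular=[
    [0, 0, 0],
    [0, 0, 0],
    [0, 0, 0],
    [0, 0, 0],
    [0, 0, 0],
  ],
  gripper=[1, 1, 1, 1, 1],
)

```text
time_s: 16.6
tool_pos: [0.6428, -0.1023, 0.1157]
tool_rot: [3.135, -0.001, 1.357]
contact_force: [1.5, 0.6, 9.3]
gripper_width: 0.0001
finger_force: 4.7
```

Request:
drive_tool(
  translation=[
    [0, 0, 1.5],
    [0, 0, 3],
    [0, 0, 4.5],
    [0, 0, 6],
    [0, 0, 6],
  ],
  angular=[
    [0, 0, 0],
    [0, 0, 0],
    [0, 0, 0],
    [0, 0, 0],
    [0, 0, 0],
  ],
  gripper=[1, 1, 1, 1, 1],
)

```text
time_s: 17.02
tool_pos: [0.644, -0.1026, 0.1096]
tool_rot: [3.132, -0.001, 1.357]
contact_force: [3.9, 0.2, 7.1]
gripper_width: 0.0
finger_force: 3.3
```

Request:
drive_tool(
  translation=[
    [0, 0, 1.5],
    [0, 0, 3],
    [0, 0, 4],
    [0, 0, 4],
  ],
  angular=[
    [0, 0, 0],
    [0, 0, 0],
    [0, 0, 0],
    [0, 0, 0],
  ],
  gripper=[1, 1, 1, 1],
)

```text
time_s: 17.35
tool_pos: [0.6412, -0.102, 0.1039]
tool_rot: [3.139, -0.0, 1.357]
contact_force: [1.6, -0.1, 3.0]
gripper_width: 0.0002
finger_force: 1.3
```

Request:
drive_tool(
  translation=[
    [0, 0, 1],
    [0, 0, 2],
    [0, 0, 3],
    [0, 0, 3],
  ],
  angular=[
    [0, 0, 0],
    [0, 0, 0],
    [0, 0, 0],
    [0, 0, 0],
  ],
  gripper=[1, 1, 1, 1],
)

```text
time_s: 17.68
tool_pos: [0.6386, -0.1014, 0.0995]
tool_rot: [-3.138, -0.001, 1.357]
contact_force: [-1.4, 0.8, 1.4]
gripper_width: -0.0005
finger_force: 0.9
```

Request:
drive_tool(
  translation=[
    [0, 0, 1],
    [0, 0, 2],
    [0, 0, 2],
  ],
  angular=[
    [0, 0, 0],
    [0, 0, 0],
    [0, 0, 0],
  ],
  gripper=[1, 1, 1],
)

```text
time_s: 17.93
tool_pos: [0.6386, -0.1014, 0.0992]
tool_rot: [-3.139, -0.0, 1.357]
contact_force: [-3.9, 1.1, 10.6]
gripper_width: 0.0001
finger_force: 4.9
```

Request:
drive_tool(
  translation=[
    [0, 0, 0.5],
    [0, 0, 1],
    [0, 0, 1],
  ],
  angular=[
    [0, 0, 0],
    [0, 0, 0],
    [0, 0, 0],
  ],
  gripper=[1, 1, 1],
)

```text
time_s: 18.18
tool_pos: [0.6387, -0.1015, 0.0991]
tool_rot: [-3.14, -0.0, 1.357]
contact_force: [-4.4, 0.1, 15.5]
gripper_width: -0.0002
finger_force: 7.2
```

Request:
drive_tool(
  translation=[
    [0, 0, -5],
    [0, 0, -20],
    [0, 0, -50],
    [0, 0, -90],
    [-20, -20, -130],
    [-50, -40, -160],
    [-80, -60, -190],
    [-100, -80, -200],
    [-100, -80, -200],
    [-100, -80, -200],
  ],
  angular=[
    [0, 0, 0],
    [0, 0, 0],
    [0, 0, 0],
    [0, 0, 0],
    [0, 0, 0],
    [0, 0, 0],
    [0, 0, 0],
    [0, 0, 0],
    [0, 0, 0],
    [0, 0, 0],
  ],
  gripper=[1, 1, 1, 1, 1, 1, 1, 1, 1, 1],
)

```text
time_s: 19.02
tool_pos: [0.5395, -0.1839, 0.2987]
tool_rot: [3.14, 0.0, 1.354]
contact_force: [-0.1, 1.2, 0.2]
gripper_width: 0.0001
finger_force: 0.0
```

```bash
python3 - <<'E'
from h import *
p,R,s=tool(); print(J(p),s["contact_force"])
t=[]; D={}
for n,(x,y) in(("scene",(240,180)),("side",(290,190))):
    C=cam(n); im=C[0]; t.append(cv2.resize(im[y:y+100,x:x+100],(400,400),interpolation=cv2.INTER_CUBIC))
    H=cv2.cvtColor(im,cv2.COLOR_RGB2HSV); m=cv2.inRange(H,(0,150,50),(8,255,255)); k=np.zeros_like(m); k[y:y+100,x:x+100]=m[y:y+100,x:x+100]
    c=max(cv2.findContours(k,0,2)[0],key=cv2.contourArea)[:,0].astype(float); print(n,c.mean(0),cv2.minAreaRect(c.astype(np.float32)))
    for ph in(.1,0,-.07,-.15): print(ph,[proj(C,W([91+r*np.cos(ph),65,83+r*np.sin(ph)])).round(1) for r in(40,77.5,115)])
cv2.imwrite("pics/t4.png",np.hstack(t)[:,:,::-1])
E
```

```text
[ 85.3 -36.2 298.7] [-0.10221003  1.24849627  0.2133572 ]
scene [269.         240.75510204] ((269.2000427246094, 239.9000244140625), (8.049844741821289, 28.174455642700195), 63.43495178222656)
0.1 [array([283.9, 232.8]), array([271.1, 237.2]), array([258. , 241.7])]
0 [array([283.9, 234. ]), array([271.2, 239.5]), array([258.2, 245.1])]
-0.07 [array([284. , 234.8]), array([271.4, 241. ]), array([258.5, 247.3])]
-0.15 [array([284.2, 235.6]), array([271.8, 242.6]), array([259.2, 249.7])]
side [313.21428571 228.03571429] ((312.18963623046875, 227.72415161132812), (19.827274322509766, 5.908790111541748), 23.198591232299805)
0.1 [array([322.6, 230. ]), array([313.6, 224.9]), array([304.8, 219.8])]
0 [array([322.5, 231. ]), array([313.5, 226.8]), array([304.7, 222.6])]
-0.07 [array([322.5, 231.7]), array([313.5, 228.2]), array([304.7, 224.7])]
-0.15 [array([322.6, 232.6]), array([313.6, 229.8]), array([304.9, 227.1])]
```

View pics/t4.png

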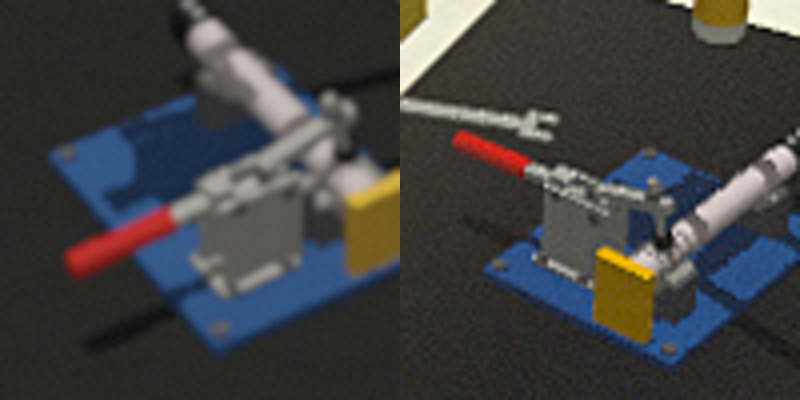

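The crops show the red handle down at about -0.06 rad, which is the predicted home angle. The spindle pad presses on the post and the plain end sits at the stop. The force signature also fits: resistance, snap past dead centre, then a hard stop at 15 N.

```bash
python3 -c "
from cell import arm
print(arm.finish_job())"
```

```text
the job is handed in; nothing more can be done
None
```

The job is handed in at about 19 s of robot time: the post lies in the V-blocks butted against the stop (about 9 N), the clamp handle is over dead centre and home (about 15 N at most), and the arm has moved clear; the judge's result was not reported back.

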